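# Tip the tea carton onto the warming place

### The job

Clear the warming place (the wood-framed rectangle let into the tiles) by pushing the wooden lid flat along the bench until it is completely outside the frame, while the tall tea carton stays standing. Then push the carton high on its back so that it topples over the frame and ends lying flat on its broad face, completely within the frame's outer edge. Only push with the fingertips: do not pick up or lift the lid or the carton, do not topple the carton any other way, leave the other kitchen things where they are, and finish clear of everything.

Things in the scene. Friction and masses are not known exactly. Their poses are not given: they have to be found in the camera images.
- warmplace: The warming place: a rectangle 220 mm (x) by 140 mm (y) outside, bordered by a dark wooden strip 8 mm wide, flush in the tiled bench top (z = 0). Fixed; its place and yaw vary. Origin at its centre; its x axis points from the end where the carton stands to the far end: the carton is to fall towards +x. Beside its middle the bench is free to 200 mm from the origin on both sides (+y, -y).
- carton: The tall cardboard tea carton with a paper band, standing astride the frame's -x end strip: 40 mm thick (x), 90 wide (y), 160 tall (z), 0.2 to 0.45 kg. Origin at the centre of its underside. Its broad front (+x) faces the frame's far end within 5 degrees, its lower front edge 15 to 35 mm inside the frame. Once its top is pushed 40 mm past upright it falls by itself over that edge.
- lid: A round wooden pot lid lying flat, partly or wholly covering the middle of the frame: 110 mm in diameter, 14 mm thick, about 0.2 kg, with a cylindrical knob 28 mm in diameter in the middle, which rises to 40 mm above the bench. Origin at the centre of its underside, under the knob. It slides on the tiles when pushed against the knob's side.
- foot_l (a point): Carton: left (+y) end of its lower front edge.
- foot_r (a point): Carton: right (-y) end of its lower front edge.
- head_l (a point): Carton: left (+y) end of its upper front edge, 160 mm above foot_l while it stands.
- head_r (a point): Carton: right (-y) end of its upper front edge, 160 mm above foot_r while it stands.
- jar: Bystander: closed amber glass jar, 60 mm in diameter, 85 mm tall, about 130 mm from the carton on its +y side. Origin at the centre of its underside.
- cup: Bystander: white ceramic cup, 68 mm in diameter, 60 mm tall, about 140 mm from the carton on its -y side. Origin at the centre of its underside.
- tin: Bystander: plain aluminium tin, 60 mm in diameter, 75 mm tall, on the left of the bench. Origin at the centre of its underside.
- teapot: Bystander: ceramic teapot, 145 mm across the belly, 120 mm tall, on the right of the bench. Origin at the centre of its underside.
- ladle: Bystander: steel ladle, 390 mm long, lying on the right near the robot. Origin on the bench about the middle of its length.
- bowl: Bystander: clay bowl, 120 mm in diameter, 50 mm tall, on the left near the robot. Origin at the centre of its underside.

How it is judged:
By the outcome, as a careful person would: the job done as asked, in the order asked, and still so for the second after the job is handed in, with the robot touching nothing.
It also fails if it takes over 43 s, if anything falls off the work surface, if the arm or the gripper's body presses on something with over 40 N, if the wrist force passes 120 N, or if a joint passes its speed limit or range.

### The arm

A 6-joint arm with a two-finger parallel gripper is mounted at the origin on the work surface. World frame = base frame: x ahead of the robot, y to its left, z up, the work surface at z = 0. Lengths are in mm, angles in rad, forces in N, time in s.
With the tool pointing down it reaches from about 375 to 975 mm from the base axis. Payload 3.8 kg.
Tool frame: the origin (TCP) lies at the very end of the fingers, on their centre line; the grasp point (between the pads) lies 19 mm behind it; z points along the fingers, x is the direction in which the jaws open and shut, and the axes are right-handed (so a half turn about z gives the same grasp; the last joint's range is limited). The gripper opens to 85 mm and grips with 20 to 120 N. Pads are 22 mm wide; open, the fingers measure 114 mm over their backs; the gripper's body (76 mm by 85 mm) begins 54 mm behind the grasp point. The pads swing forward as they close: fully open they stand 13 mm farther back than shut.
Start: joints at [1.163, 0.264, 1.604, -0, 1.274, -0.037], TCP at [244.591, 629.121, 231.28] pointing down, gripper open.
Joint ranges: [-2.63, 2.63], [-0.94, 2.18], [0.31, 2.57], [-1.31, 4.45], [0, 2.66], [-2.55, 2.55]. Speed limits (rad/s): [2.57, 2.57, 3.14, 3.14, 3.14, 3.14].

### API

Orientations are given as a rotation vector (axis times angle).
In Python, from bench import * gives the robot as it stands. The module is installed in compiled form; this text tells all that it offers.
- The arm moves only by the tool step_arm, never from a script. Its argument "steps" is a list that holds one entry, the list of rows, each a list of 4 numbers: the shift along the tool's x, y, z in mm, then the turn about the tool's z in degrees. A call has exactly 8 rows; each row shifts and turns the commanded pose from where the row before left it, along the tool's axes as they then stand; what a row does not reach is not made up. A row lasts 1/8 s, in which the tool goes at most 62.5 mm and 10.7 degrees, less where a joint would pass 70% of its speed; a pose out of reach is approached as far as the arm can. A call with a gripper value outside its range is refused whole. "gripper" is the opening in per cent of the stroke, from 0 (shut) to 100 (fully open), set as the call begins (left out, the last holds). The fingers move at their own pace and stop on an object; "force" is the grip in N (left out, the last holds). Time passes only in rows, so rows that do not move let the fingers close, or fill a call up. It gives the time, the measured TCP pose, the force and the opening at its end, in the units of the state.
- get_obs(): the state, without advancing time (a new reading comes with each control period).
- get_image(name): name is "scene" or "top" or "wrist"; returns the picture (420x560x3 uint8, blue, green, red); there is no depth.
- camera_params(name): a dict with "camera_matrix" (3x3 intrinsics, pixels), "rvec" (rotation vector, rad) and "tvec" (3), from world to camera coordinates, as OpenCV has them. Camera axes: x right, y down, z forward; pixel columns grow to the right and rows downward; lengths in mm; the calibration is good to about 2 mm. A picture is of the moment at which its call begins: read the wrist's pose just before it. camera_params takes no time and is no camera call; for the wrist camera it gives the pose at the moment of the call.
- hand_in(): hands the job in, once; it reports no verdict.
The state is a dict: "clock": time; "joint_pos": joint angles; "joint_vel": joint speeds; "tau": joint torques, N m; "tcp_pos": TCP position; "eef_rot": TCP orientation; "ft_force": force on the tool from outside, world axes, zero at the start; "ft_torque": the same for the moment, N m; "opening": finger opening in mm.
Only numpy, scipy, OpenCV 4.12 (cv2) and the standard library are available. Lean on these libraries where they do the work, as an engineer would, in place of code of your own. Each camera call takes 0.05 s, during which the arm holds its last target.

## Working session

There is one attempt and no reset: what is moved stays moved. The work goes in short steps, Python scripts to look and compute and a tool call to move; the robot and the scene stay as the last step left them, time stands still between calls to the robot, and variables do not carry over. Pictures are saved under pics/ and viewed, and the job is handed in when it is done.

Besides the shell and the picture viewer there is one more tool, called after "Request:" in YAML: its name, and indented under it one key for each argument. step_arm: Moves the arm, as the interface text tells. Its arguments: {"type":"object","properties":{"steps":{"type":"array","items":{"type":"array","items":{"type":"array","items":{"type":"number"}}}},"gripper":{"type":"number"},"force":{"type":"number"}},"required":["steps"]}

```bash
mkdir -p pics; python3 - <<'E'
from bench import *
import cv2
for n in("top","scene"):
    cv2.imwrite(f"pics/{n}0.png",get_image(n)); p=camera_params(n); print(n,p)
o=get_obs();print(o['clock'],o['tcp_pos'],o['eef_rot'],o['opening'])
E
```

```text
top {'camera_matrix': array([[480.67104285,   0.        , 286.48954819],
       [  0.        , 480.67104285, 206.44885659],
       [  0.        ,   0.        ,   1.        ]]), 'rvec': array([ 2.12074184, -2.15833728,  0.15781479]), 'tvec': array([  19.31710329,  524.0544863 , 1335.48271339])}
scene {'camera_matrix': array([[486.28376114,   0.        , 272.40815415],
       [  0.        , 486.28376114, 212.57030327],
       [  0.        ,   0.        ,   1.        ]]), 'rvec': array([ 0.79597592,  2.61022985, -1.04381397]), 'tvec': array([ 412.75654676, -124.52478849, 1682.88251431])}
0.1 [244.35256743 628.51504028 230.04875139] [ 2.59200537  1.77322343 -0.00277287] 85.45308469904496
```

View pics/top0.png

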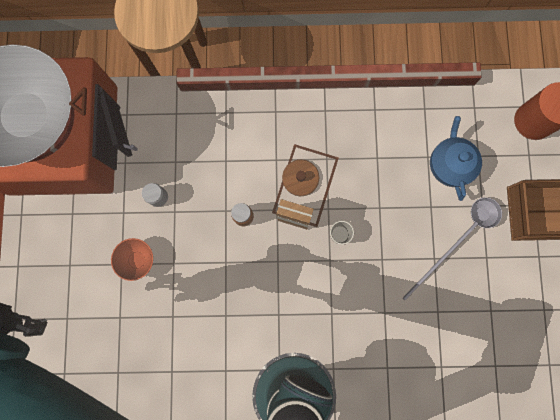

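View pics/scene0.png

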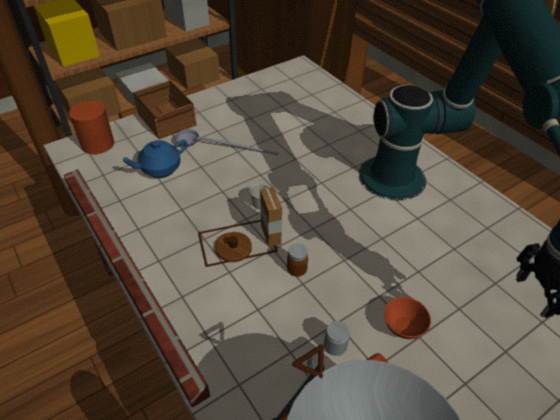

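The top view shows the frame with corners near (296,146), (338,158), (317,226), (274,213). The lid is at about (300,177), the carton's top at (295,211), the jar at (241,213) and the cup at (342,231). I'll zoom in for precise pixels.

```bash
python3 - <<'E'
import cv2
a=cv2.imread("pics/top0.png")[135:240,220:360]; cv2.imwrite("pics/topz.png",cv2.resize(a,None,fx=5.7,fy=5.7,interpolation=cv2.INTER_CUBIC))
a=cv2.imread("pics/scene0.png")[175:280,190:320]; cv2.imwrite("pics/scz.png",cv2.resize(a,None,fx=5.7,fy=5.7,interpolation=cv2.INTER_CUBIC))
E
```

```text
(no output)
```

View pics/topz.png

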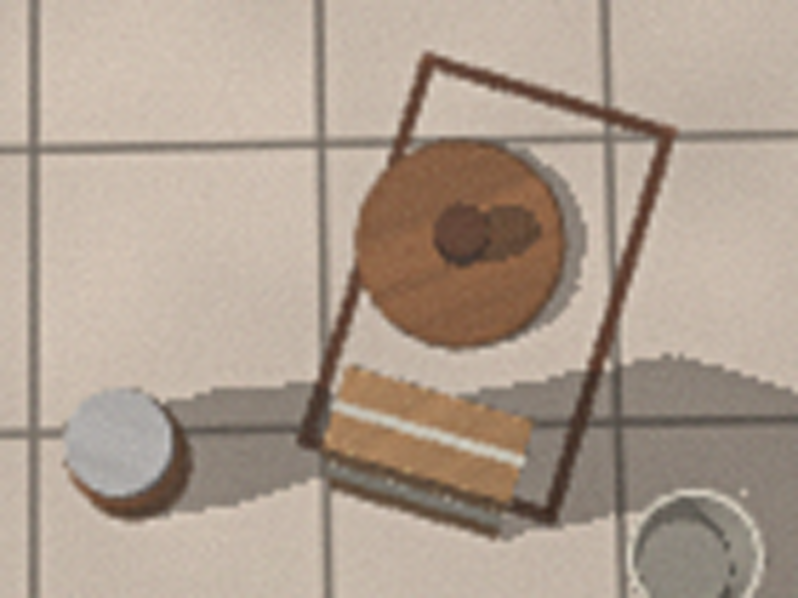

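View pics/scz.png

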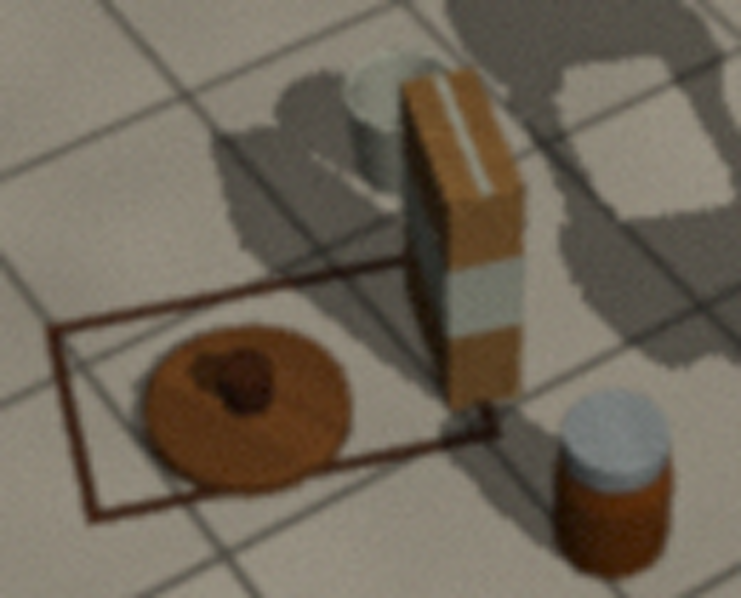

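```bash
cat > h.py <<'E'
import numpy as np,cv2
from bench import *
def proj(n,P):
    p=camera_params(n);return cv2.projectPoints(np.float64(P).reshape(-1,1,3),p['rvec'],p['tvec'],p['camera_matrix'],None)[0][:,0]
def ray(n,uv,z):
    p=camera_params(n);R=cv2.Rodrigues(p['rvec'])[0];c=-R.T@p['tvec'].ravel()
    out=[]
    for u,v in uv:
        d=R.T@np.linalg.inv(p['camera_matrix'])@[u,v,1];out.append(c+d*(z-c[2])/d[2])
    return np.array(out)
E
cat > m.py <<'E'
from h import *
np.set_printoptions(suppress=True,precision=1)
T=lambda l:(np.array(l)+.5)/5.7-.5+[220,135]
S=lambda l:(np.array(l)+.5)/5.7-.5+[190,175]
F=ray('top',T([(425,52),(677,130),(555,525),(299,443)]),0);print(F)
c=F.mean(0); ax=(F[0]+F[1]-F[2]-F[3]); yaw=np.arctan2(ax[1],ax[0]); ay=F[0]+F[3]-F[1]-F[2]; print('frame',c,np.degrees(yaw),np.degrees(np.arctan2(-ay[0],ay[1])))
print('sides',[np.linalg.norm(F[i]-F[(i+1)%4]) for i in range(4)])
ex=np.array([np.cos(yaw),np.sin(yaw),0]);ey=np.array([-ex[1],ex[0],0])
def loc(P): P=np.atleast_2d(P)-c; return np.c_[P@ex,P@ey]
H=ray('top',T([(349,363),(532,420),(512,503),(323,448)]),160);print('cartop',H,loc(H)); 
a=H[0]+H[1]-H[2]-H[3];b=H[0]-H[1]+H[3]-H[2];print('carton yaw',np.degrees(np.arctan2(a[1],a[0])),np.degrees(np.arctan2(-b[0],b[1])),'c',H.mean(0),loc(H.mean(0)))
print('carton sides',[np.linalg.norm(H[i]-H[(i+1)%4]) for i in range(4)])
L=ray('top',T([(461,243)]),14);K=ray('top',T([(462,233)]),40);print('lid',L,K,loc(L),loc(K))
J=ray('top',T([(119,441)]),85);C=ray('top',T([(696,556)]),60);print('jar,cup',J,C,loc(J),loc(C))
# scene
F2=ray('scene',S([(90,523),(48,324)]),0);print('scene far corners',F2,loc(F2))
H2=ray('scene',S([(447,202),(404,82),(474,68),(523,188)]),160);print('scene cartop',loc(H2),'c',loc(H2.mean(0)))
print('scene foot_l',loc(ray('scene',S([(448,402),(520,396)]),0)))
print('sc knob',loc(ray('scene',S([(245,362)]),40)), loc(ray('scene',S([(249,402)]),14)),'jar',loc(ray('scene',S([(614,430)]),85)))
E
python3 m.py
```

```text
[[ 720.9  -16.     0. ]
 [ 676.1 -147.4    0. ]
 [ 468.9  -77.8    0. ]
 [ 513.8   53.     0. ]]
frame [594.9 -47.    0. ] -18.502039241274577 -18.868443257913572
sides [np.float64(138.78953991992168), np.float64(218.51023867119866), np.float64(138.3695160111356), np.float64(218.25129832644257)]
cartop [[527.8  24.1 160. ]
 [499.8 -59.2 160. ]
 [461.8 -49.1 160. ]
 [488.6  36.6 160. ]] [[ -86.3   46.2]
 [ -86.3  -41.7]
 [-125.6  -44.2]
 [-127.4   45.6]]
carton yaw -16.282676427725043 -17.964499142523316 c [494.5 -11.9 160. ] [[-106.4    1.5]]
carton sides [np.float64(87.85730903131446), np.float64(39.34369054933058), np.float64(89.79610132803829), np.float64(41.11276366130866)]
lid [[614.6 -32.4  14. ]] [[614.2 -32.3  40. ]] [[14.  20.1]] [[13.6 20.1]]
jar,cup [[504.3 137.4  85. ]] [[ 445.9 -143.    60. ]] [[-144.5  146.1]] [[-110.9 -138.3]]
scene far corners [[ 721.4  -16.6    0. ]
 [ 675.5 -148.5    0. ]] [[110.3  69. ]
 [108.6 -70.7]]
scene cartop [[ -84.9   46.8]
 [ -85.9  -40.6]
 [-122.9  -41.2]
 [-123.2   47.4]] c [[-104.2    3.1]]
scene foot_l [[ -86.6   40. ]
 [-124.5   46.1]]
sc knob [[16.3 18.4]] [[16.8 23.7]] jar [[-141.6  146.9]]
```

Request:
step_arm:
  steps:
    - [[0,0,0,-2.5],[-20,20,0,0],[-35,35,0,0],[-35,35,0,0],[-35,35,0,0],[-35,35,0,0],[-35,35,0,0],[-35,35,0,0]]
  gripper: 0

```text
clock: 1.1
tcp_pos: [388.7, 335.7, 230.8]
eef_rot: [2.553, 1.83, -0.001]
ft_force: [0.6, -0.1, -0.7]
opening: 0.2
```

Request:
step_arm:
  steps:
    - [[-35,35,0,0],[-35,35,0,0],[-35,35,0,0],[-35,35,0,0],[-35,35,0,0],[-35,35,0,0],[-20,20,0,0],[0,0,0,0]]

```text
clock: 2.1
tcp_pos: [532.6, 44.0, 230.7]
eef_rot: [-2.556, -1.826, 0.001]
ft_force: [-0.5, 0.4, -0.6]
opening: -0.0
```

```bash
cat > s.py <<'E'
from h import *
np.set_printoptions(suppress=True,precision=1)
c=np.array([594.9,-47.2,0]);yaw=np.radians(-18.7)
ex=np.array([np.cos(yaw),np.sin(yaw),0]);ey=np.array([-ex[1],ex[0],0])
def loc(P): P=np.atleast_2d(P)-c; return np.c_[P@ex,P@ey]
def wor(x,y,z): return c+x*ex+y*ey+[0,0,z]
def st():
    o=get_obs();R=cv2.Rodrigues(o['eef_rot'])[0]
    print('t',round(o['clock'],2),'tcp',o['tcp_pos'],'loc',loc(o['tcp_pos']),'yAxis deg',np.degrees(np.arctan2(R[1,1],R[0,1])),'z',R[:,2].round(3),'open',round(o['opening'],1),'F',o['ft_force'])
if __name__=="__main__": st()
E
python3 s.py
```

```text
t 2.1 tcp [532.6  44.  230.7] loc [[-88.2  66.4]] yAxis deg -18.92934014917936 z [-0. -0. -1.] open -0.0 F [-0.5  0.4 -0.6]
```

Request:
step_arm:
  steps:
    - [[-23,25,0,0],[-23,25,0,0],[-23,26,0,0],[-23,26,0,0],[0,0,40,0],[0,0,50,0],[0,0,40,0],[0,0,0,0]]

```text
clock: 3.1
tcp_pos: [595.2, -72.4, 96.9]
eef_rot: [-2.547, -1.827, 0.01]
ft_force: [-0.6, -1.3, 0.3]
opening: -0.1
```

```bash
python3 - <<'E'
from s import *
st()
cv2.imwrite("pics/w1.png",get_image("wrist"))
a=get_image("top")[120:250,210:370]; cv2.imwrite("pics/t1.png",cv2.resize(a,None,fx=4.5,fy=4.5,interpolation=cv2.INTER_CUBIC))
E
```

```text
t 3.1 tcp [595.2 -72.4  96.9] loc [[  8.4 -23.7]] yAxis deg -18.692600232761006 z [-0.  0. -1.] open -0.1 F [-0.6 -1.3  0.3]
```

View pics/w1.png

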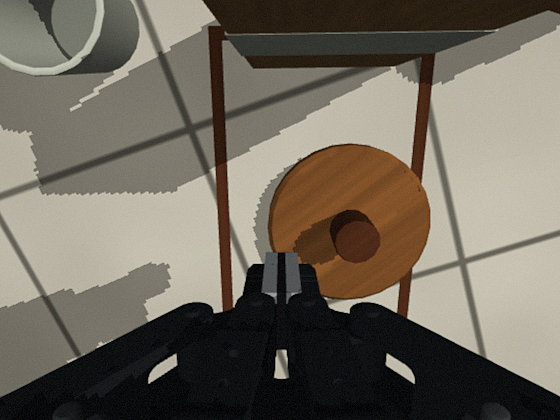

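View pics/t1.png

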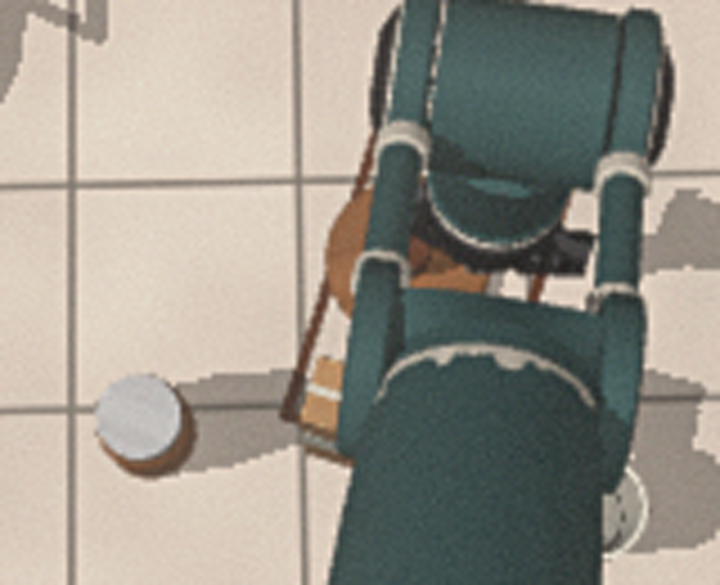

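```bash
python3 - <<'E'
from s import *
p=camera_params('wrist');R=cv2.Rodrigues(p['rvec'])[0];C=-R.T@p['tvec'].ravel();print('cam',C,loc(C),R[2])
a=get_image("scene")[20:300,150:440]; cv2.imwrite("pics/s1.png",cv2.resize(a,None,fx=2.1,fy=2.1,interpolation=cv2.INTER_CUBIC))
E
```

```text
cam [532.3 -52.1 243.6] [[-57.7 -24.7]] [ 0.3 -0.1 -1. ]
```

View pics/s1.png

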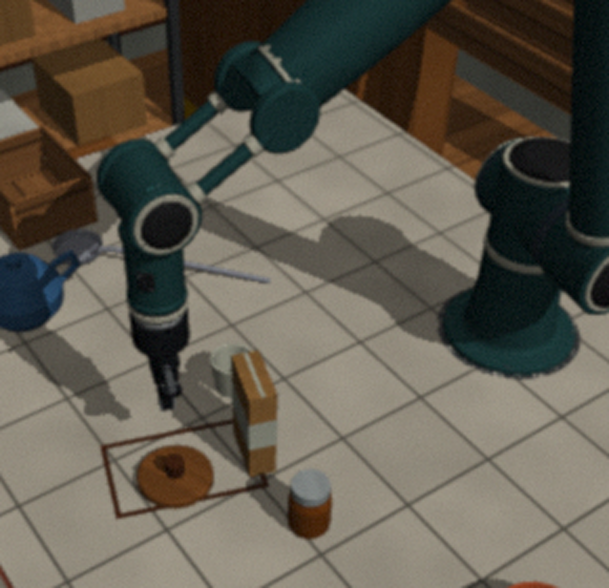

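The gripper is on the -y side of the lid knob, and the arm is well clear of the carton. I'll lower it beside the knob.

Request:
step_arm:
  steps:
    - [[-1,6,10,0],[0,0,20,0],[0,0,20,0],[0,0,15,0],[0,0,8,0],[0,0,0,0],[0,0,0,0],[0,0,0,0]]

```text
clock: 4.25
tcp_pos: [605.6, -77.2, 29.2]
eef_rot: [2.553, 1.829, 0.002]
ft_force: [0.3, 0.4, -0.2]
opening: 0.1
```

```bash
python3 - <<'E'
from s import *
st()
cv2.imwrite("pics/w2.png",get_image("wrist"))
E
```

```text
t 4.25 tcp [605.6 -77.2  29.2] loc [[ 19.7 -25. ]] yAxis deg -18.742777935556656 z [ 0. -0. -1.] open 0.1 F [ 0.3  0.4 -0.2]
```

View pics/w2.png

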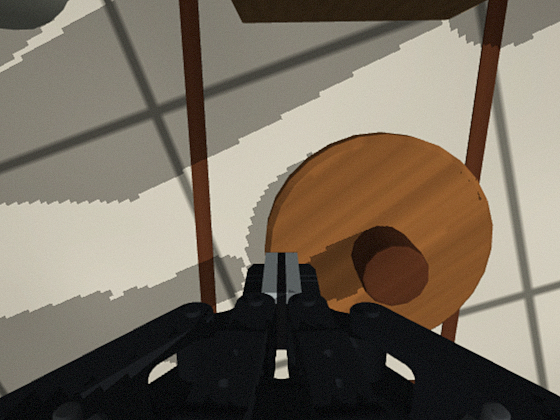

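Request:
step_arm:
  steps:
    - [[0,-4,5,0],[6,0,0,0],[8,0,0,0],[8,0,0,0],[10,0,0,0],[10,0,0,0],[8,0,0,0],[0,0,0,0]]

```text
clock: 5.3
tcp_pos: [617.4, -27.5, 23.3]
eef_rot: [-2.553, -1.831, -0.001]
ft_force: [0.5, -1.0, 0.3]
opening: -0.1
```

```bash
python3 - <<'E'
from s import *
st()
cv2.imwrite("pics/w3.png",get_image("wrist"))
a=get_image("scene")[120:300,150:330]; cv2.imwrite("pics/s3.png",cv2.resize(a,None,fx=3.3,fy=3.3,interpolation=cv2.INTER_CUBIC))
E
```

```text
t 5.3 tcp [617.4 -27.5  23.3] loc [[15.  25.9]] yAxis deg -18.698319686233244 z [ 0.  0. -1.] open -0.1 F [ 0.5 -1.   0.3]
```

View pics/w3.png

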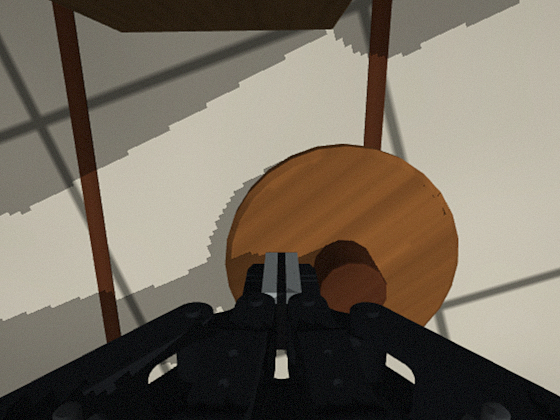

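View pics/s3.png

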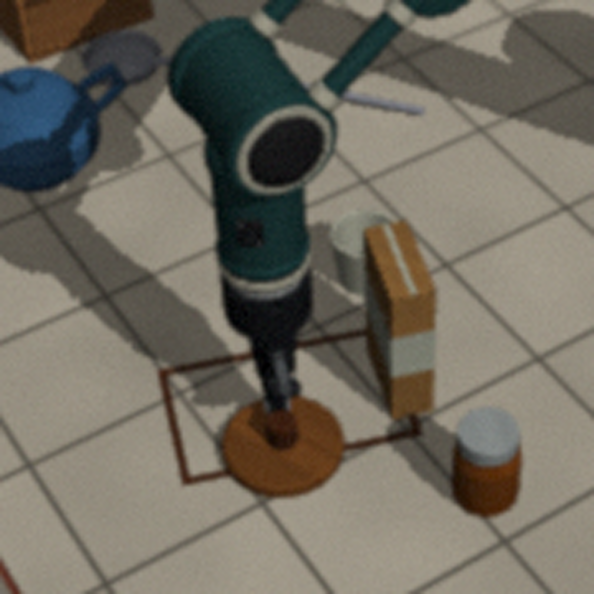

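The lid slides flat and straight with the finger. I'll keep pushing.

Request:
step_arm:
  steps:
    - [[6,0,0,0],[10,0,0,0],[12,0,0,0],[14,0,0,0],[14,0,0,0],[12,0,0,0],[8,0,0,0],[4,0,0,0]]

```text
clock: 6.4
tcp_pos: [642.8, 47.9, 23.2]
eef_rot: [2.553, 1.831, -0.0]
ft_force: [-0.5, -1.0, -0.3]
opening: -0.1
```

```bash
python3 - <<'E'
from s import *
st()
a=get_image("scene")[120:300,150:330]; cv2.imwrite("pics/s4.png",cv2.resize(a,None,fx=3.3,fy=3.3,interpolation=cv2.INTER_CUBIC))
E
```

```text
t 6.4 tcp [642.8  47.9  23.2] loc [[ 14.9 105.5]] yAxis deg -18.71156013144421 z [-0. -0. -1.] open -0.1 F [-0.5 -1.  -0.3]
```

View pics/s4.png

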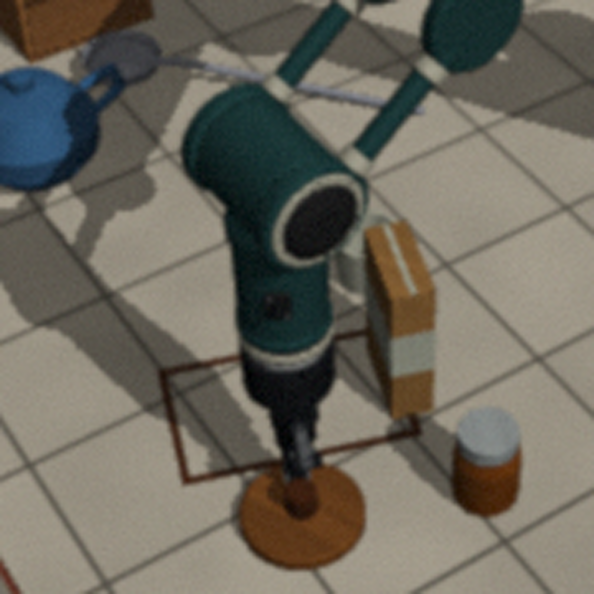

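Request:
step_arm:
  steps:
    - [[4,0,0,0],[5,0,0,0],[4,0,0,0],[0,0,0,0],[-6,0,0,0],[-8,0,0,0],[0,0,-20,0],[0,0,-40,0]]

```text
clock: 7.45
tcp_pos: [640.7, 46.0, 82.9]
eef_rot: [-2.552, -1.828, 0.005]
ft_force: [0.8, -0.4, 0.4]
opening: -0.2
```

Request:
step_arm:
  steps:
    - [[0,0,-50,0],[0,0,-50,0],[0,0,-40,0],[-18,-20,0,0],[-20,-40,0,0],[-20,-40,0,0],[-20,-40,0,0],[0,-20,0,0]]
  gripper: 40

```text
clock: 8.45
tcp_pos: [463.8, 23.4, 224.7]
eef_rot: [2.554, 1.828, 0.002]
ft_force: [0.5, -0.5, -0.1]
opening: 34.4
```

```bash
python3 s.py
```

```text
t 8.45 tcp [463.8  23.4 224.7] loc [[-146.8   24.9]] yAxis deg -18.817855596145765 z [ 0. -0. -1.] open 34.4 F [ 0.5 -0.5 -0.1]
```

Request:
step_arm:
  steps:
    - [[-8,-8,0,0],[-8,-10,0,0],[-7,-8,0,0],[0,0,0,0],[0,0,0,0],[0,0,0,0],[0,0,0,0],[0,0,0,0]]

```text
clock: 9.45
tcp_pos: [433.9, 10.6, 223.2]
eef_rot: [-2.553, -1.83, 0.0]
ft_force: [0.3, -0.1, 0.8]
opening: 34.5
```

```bash
python3 - <<'E'
from s import *
st()
a=get_image("top")[100:240,200:360]; cv2.imwrite("pics/t5.png",cv2.resize(a,None,fx=4.5,fy=4.5,interpolation=cv2.INTER_CUBIC))
a=get_image("scene")[120:300,180:360]; cv2.imwrite("pics/s5.png",cv2.resize(a,None,fx=3.3,fy=3.3,interpolation=cv2.INTER_CUBIC))
cv2.imwrite("pics/w5.png",get_image("wrist"))
E
```

```text
t 9.45 tcp [433.9  10.6 223.2] loc [[-171.     3.1]] yAxis deg -18.7366196688773 z [-0.  0. -1.] open 34.5 F [ 0.3 -0.1  0.8]
```

View pics/t5.png

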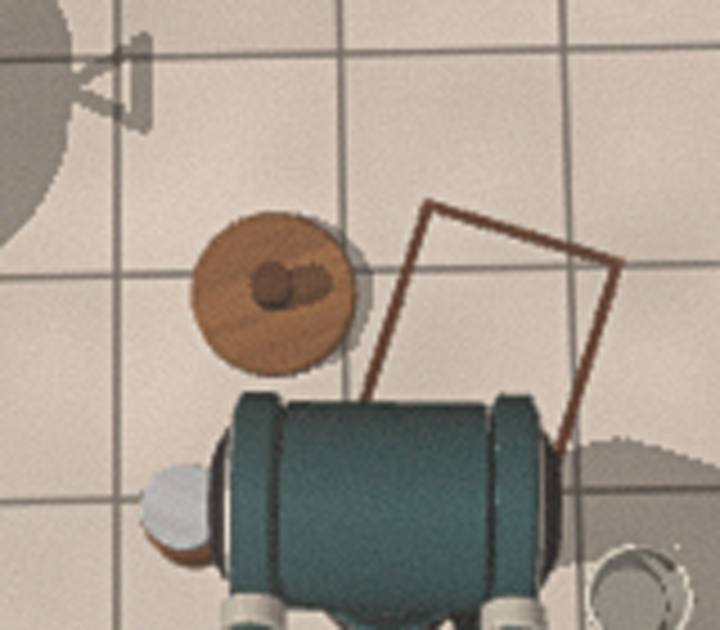

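View pics/s5.png

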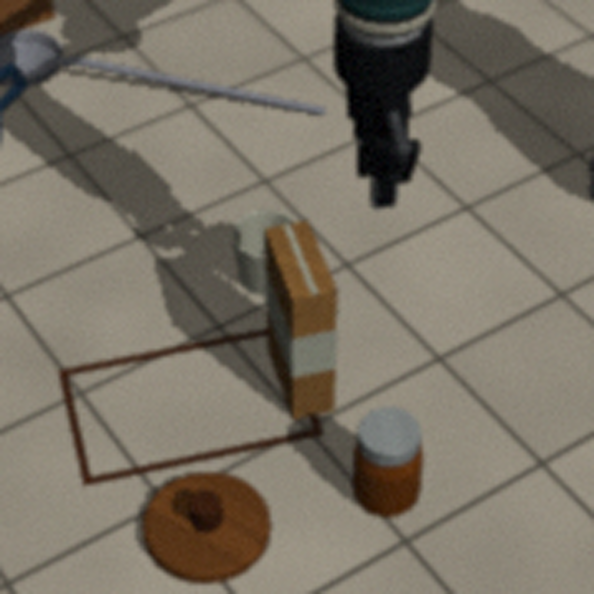

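View pics/w5.png

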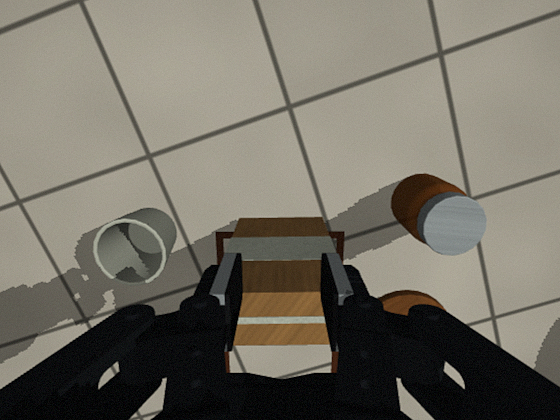

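The lid is fully outside the frame and the carton is standing, centred in front of the fingers. I'll lower to push height behind the carton's top.

Request:
step_arm:
  steps:
    - [[0,0,20,0],[0,0,30,0],[0,0,25,0],[0,0,9,0],[0,8,0,0],[0,8,0,0],[0,6,0,0],[0,0,0,0]]

```text
clock: 10.6
tcp_pos: [455.8, 3.2, 140.0]
eef_rot: [2.553, 1.829, 0.002]
ft_force: [0.1, -0.0, 0.2]
opening: 34.3
```

```bash
python3 - <<'E'
from s import *
st()
a=get_image("scene")[120:300,180:360]; cv2.imwrite("pics/s6.png",cv2.resize(a,None,fx=3.3,fy=3.3,interpolation=cv2.INTER_CUBIC))
E
```

```text
t 10.6 tcp [455.8   3.2 140. ] loc [[-147.9    3.1]] yAxis deg -18.76576220139085 z [ 0. -0. -1.] open 34.3 F [ 0.1 -0.   0.2]
```

View pics/s6.png

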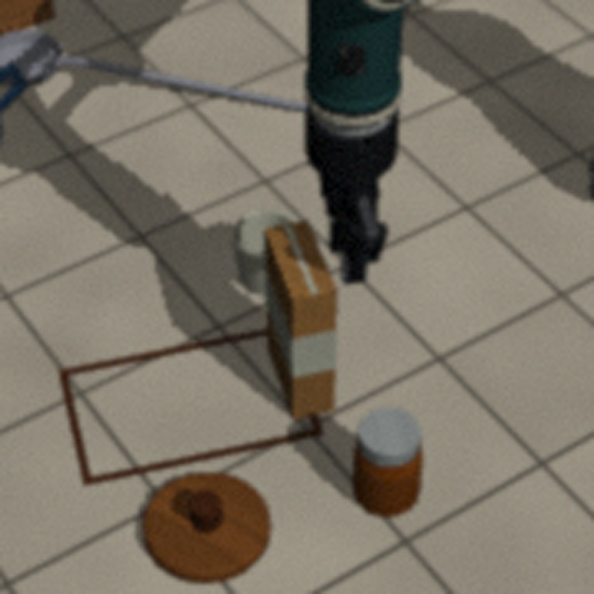

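Request:
step_arm:
  steps:
    - [[0,5,0,0],[0,5,0,0],[0,4,0,0],[0,4,0,0],[0,4,0,0],[0,4,0,0],[0,4,0,0],[0,0,0,0]]

```text
clock: 11.65
tcp_pos: [483.4, -6.3, 139.3]
eef_rot: [2.554, 1.83, 0.0]
ft_force: [0.8, -0.0, -0.1]
opening: 34.0
```

```bash
python3 - <<'E'
from s import *
st()
a=get_image("scene")[120:300,180:360]; cv2.imwrite("pics/s7.png",cv2.resize(a,None,fx=3.3,fy=3.3,interpolation=cv2.INTER_CUBIC))
E
```

```text
t 11.65 tcp [483.4  -6.3 139.3] loc [[-118.7    3. ]] yAxis deg -18.75366499034063 z [ 0. -0. -1.] open 34.0 F [ 0.8 -0.  -0.1]
```

View pics/s7.png

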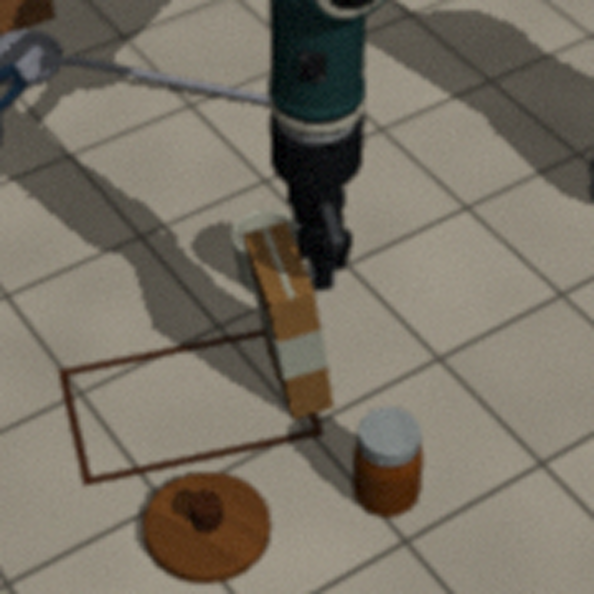

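The carton is tipping about its lower front edge, and its foot hasn't slid. I'll continue slowly past the balance point.

Request:
step_arm:
  steps:
    - [[0,4,0,0],[0,4,0,0],[0,4,0,0],[0,4,0,0],[0,4,0,0],[0,4,0,0],[0,2,0,0],[0,0,0,0]]

```text
clock: 12.7
tcp_pos: [507.8, -14.6, 139.3]
eef_rot: [-2.554, -1.83, 0.0]
ft_force: [0.4, 0.5, 0.2]
opening: 34.1
```

```bash
python3 - <<'E'
from s import *
st()
a=get_image("scene")[120:300,180:360]; cv2.imwrite("pics/s8.png",cv2.resize(a,None,fx=3.3,fy=3.3,interpolation=cv2.INTER_CUBIC))
E
```

```text
t 12.7 tcp [507.8 -14.6 139.3] loc [[-92.9   2.9]] yAxis deg -18.74984801175969 z [-0.  0. -1.] open 34.1 F [0.4 0.5 0.2]
```

View pics/s8.png

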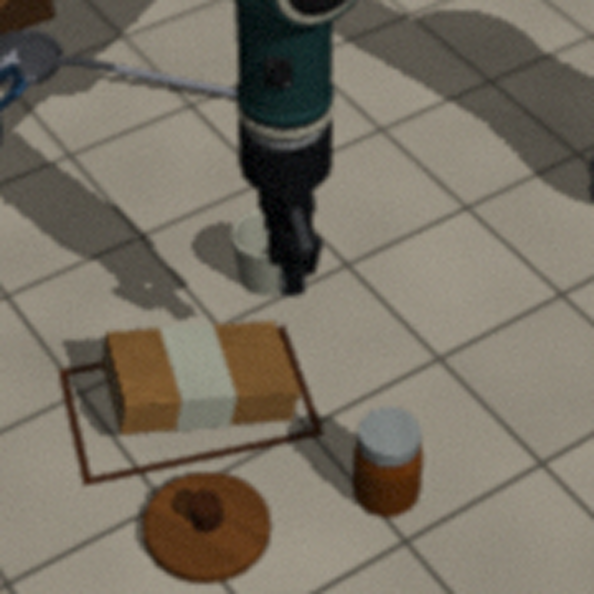

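The carton has fallen onto its broad face inside the frame. I'll retreat and check from above.

Request:
step_arm:
  steps:
    - [[0,0,-20,0],[0,0,-40,0],[0,0,-40,0],[30,-10,0,0],[40,-10,0,0],[40,-10,0,0],[40,-10,0,0],[40,0,0,0]]

```text
clock: 13.75
tcp_pos: [530.4, 179.6, 239.4]
eef_rot: [2.553, 1.831, -0.0]
ft_force: [0.5, 0.2, -0.3]
opening: 34.4
```

Request:
step_arm:
  steps:
    - [[40,-10,0,0],[40,-10,0,0],[40,-10,0,0],[40,0,0,0],[20,0,0,0],[0,0,0,0],[0,0,0,0],[0,0,0,0]]

```text
clock: 14.75
tcp_pos: [560.2, 357.0, 239.4]
eef_rot: [2.554, 1.828, -0.001]
ft_force: [-0.5, 0.5, 0.5]
opening: 34.3
```

```bash
python3 - <<'E'
from s import *
st()
a=get_image("top");cv2.imwrite("pics/t9f.png",a);a=a[110:250,200:360]; cv2.imwrite("pics/t9.png",cv2.resize(a,None,fx=4.25,fy=4.25,interpolation=cv2.INTER_CUBIC))
a=get_image("scene")[190:290,180:310]; cv2.imwrite("pics/s9.png",cv2.resize(a,None,fx=5.8,fy=5.8,interpolation=cv2.INTER_CUBIC))
E
```

```text
t 14.75 tcp [560.2 357.  239.4] loc [[-162.5  371.8]] yAxis deg -18.810646463006073 z [-0. -0. -1.] open 34.3 F [-0.5  0.5  0.5]
```

View pics/t9.png

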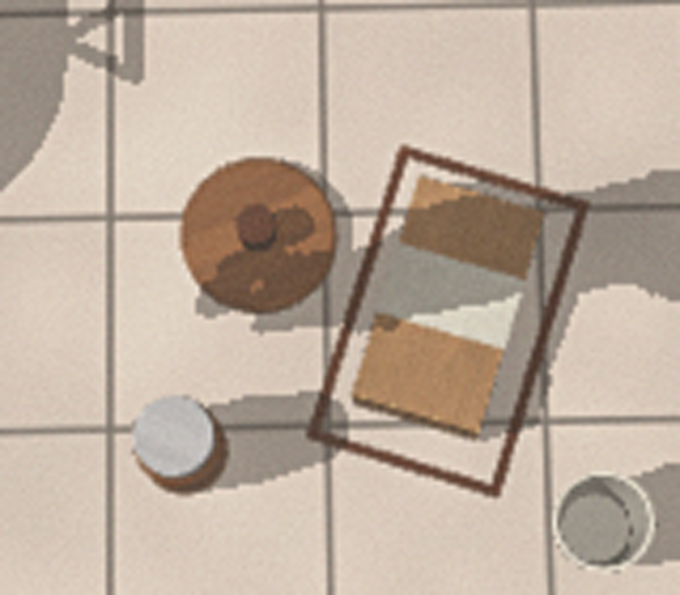

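View pics/s9.png

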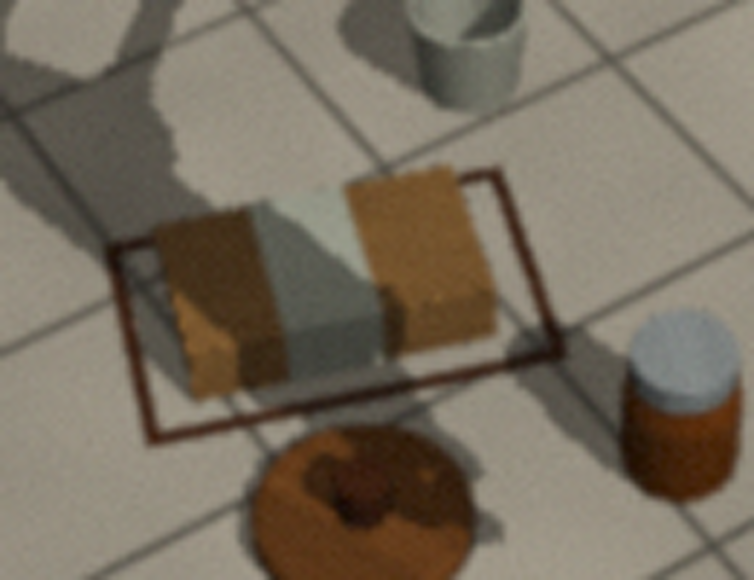

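View pics/t9f.png

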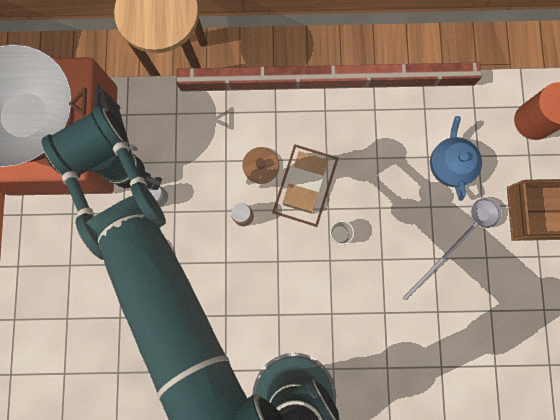

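```bash
python3 - <<'E'
from s import *
T=lambda l:(np.array(l)+.5)/4.25-.5+[200,110]
print('carton',loc(ray('top',T([(420,175),(543,211),(481,435),(354,400)]),40)))
print('lid',loc(ray('top',T([(258,235)]),14)))
print('jar,cup',loc(ray('top',T([(173,436)]),85)),loc(ray('top',T([(607,521)]),60)))
print(hand_in())
E
```

```text
carton [[ 81.6  48.4]
 [ 82.9 -39.3]
 [-77.6 -44.8]
 [-80.8  43.8]]
lid [[ 13.4 144.6]]
jar,cup [[-145.8  146. ]] [[-110.  -140.6]]
the job is handed in; nothing more can be done
None
```

The job is done and handed in at about 15 s of the 43 s allowed. The lid is off the warming place and the carton lies flat inside the frame. My last checks all agreed and none failed.

- **Lid:** I pushed it flat along the bench by its knob, with the fingers shut, towards the frame's +y side. Its centre ended about 145 mm from the frame's middle. That leaves its rim about 20 mm outside the frame, and the carton stayed standing throughout.
- **Carton:** I pushed it slowly, about 140 mm up its back. It tipped over its lower front edge and fell on its broad face. In frame coordinates it lies between about x = -81 and 83 mm and y = -45 and 48 mm. The frame's outer edge is at ±110 by ±70 mm, so it clears by about 22 mm or more on every side.
- **Other things:** The jar and cup measured within about 3 mm of where they started, which is within measuring error. In the last picture the teapot and ladle look where they were. The arm hid the tin and bowl in that top view, so I did not recheck them. I never lowered the gripper near them.
- **Arm:** It finished at a height of about 240 mm, clear of everything. The wrist force readings I took stayed around 1 N.

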